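# Shut and lock the photometer cover

## Robot

A 6-joint arm with a two-finger parallel gripper is mounted at the origin on the work surface. World frame = base frame: x ahead of the robot, y to its left, z up, the work surface at z = 0. Lengths are in m, angles in rad, forces in N, time in s.
With the tool pointing down it reaches from about 0.4 to 0.825 m from the base axis. Payload 7 kg.
Tool frame: the origin (TCP) lies between the finger pads; the fingertips stand 22 mm ahead of it and the grasp point (between the pads) lies 3 mm ahead of it; z points along the fingers, y is the direction in which the jaws open and shut (so a half turn about z gives the same grasp; the last joint's range is limited). The gripper opens to 88 mm and grips with 3 to 60 N. Pads are 19 mm wide; open, the fingers measure 130 mm over their backs; the gripper's body (78 mm by 193 mm) begins 47 mm behind the grasp point.
Start: joints at [1.53, 0.359, 0.012, 0, -1.224, -0.288], TCP at [0.218, 0.639, 0.249] pointing down, gripper open.
Joint ranges: [-3.07, 3.07], [-1.43, 2.12], [-1.02, 1.25], [-3.03, 1.67], [-3.05, -0], [-3.03, 3.03]. Speed limits (rad/s): [2.39, 2.39, 3.01, 3.14, 3.14, 3.14].

## Interface

Orientations are given as [roll, pitch, yaw] about the fixed x, y, z axes, in that order (R = Rz(yaw) Ry(pitch) Rx(roll)).
In Python, from station import arm, optics gives the robot as it stands. The module is installed in compiled form; this text tells all that it offers.
- The arm moves only by the tool jog_arm, never from a script. Its argument "motion" is a list that holds one entry, the list of rows, each a list of 7 numbers: the shift along the tool's x, y, z in m, then the turn, a rotation vector about the tool's x, y, z in degrees, then the finger opening in m, from 0 to 0.0876. In form: [[[x, y, z, rx, ry, rz, grip], ...]]. A call has 1 to 8 rows; each row is the pose to reach, as a shift and turn from the pose measured when the call began, along the tool's axes at that moment; what a row does not reach only later rows make up. A row lasts 1/10 s, in which the tool goes at most 50 mm and 8.59 degrees, less where a joint would pass 70% of its speed; a pose out of reach is approached as far as the arm can. A call with a gripper value outside its range is refused whole. The fingers move at their own pace and stop on an object; "newtons" is the grip in N (left out, the last holds). Time passes only in rows, so rows that repeat a pose let the fingers close. It gives the time, the measured TCP pose, the force and the opening at its end, in the units of the state.
- arm.get_state(): the state, without advancing time (a new reading comes with each control period).
- optics.grab_frame(name): name is "side" or "top"; returns the picture (480x640x3 uint8, red, green, blue); there is no depth.
- optics.camera_model(name): a dict with "mtx" (3x3 intrinsics, pixels), "R" (3x3) and "t" (3): a world point X has camera coordinates R X + t. Camera axes: x right, y down, z forward; pixel columns grow to the right and rows downward; lengths in m; the calibration is good to about 2 mm. A picture is of the moment at which its call begins. camera_model takes no time and is no camera call.
- arm.job_done(): hands the job in, once; it reports no verdict.
The state is a dict: "t": time; "q": joint angles; "qd": joint speeds; "joint_efforts": joint torques, N m; "eef_pos": TCP position; "ee_rot": TCP orientation; "force": force on the tool from outside, world axes, zero at the start; "moment": the same for the moment, N m; "width": finger opening in m.
Only numpy, scipy, OpenCV 4.12 (cv2) and the standard library are available. Lean on these libraries where they do the work, as an engineer would, in place of code of your own. Each camera call takes 0.05 s, during which the arm holds its last target.

## Task

Swing the photometer's open cover shut, then push the sprung wing stud on it in and turn it a quarter turn clockwise until it locks and stays turned when let go. Push only as far as you feel it bottom and never force the stud against its receptacle, and leave the glassware around it standing where it is.

Things in the scene. Friction and masses are not known exactly. Their poses are not given: they have to be found in the camera images.
- analyser: Black bench photometer case, fixed to the bench, 200 (x) x 170 (y) x 100 mm high, open on top under its cover. Origin: centre of its underside; z up, -x is its front (towards the robot).
- cover (a joint): Hinge of the cover, rad: 0 = shut, lying flat on the case; grows as the front edge lifts. Stiff friction hinge: stays where it is left, moves with about 2 to 6 N at the front edge.
- cover_hinge (a point): Middle of the hinge line, along the case's rear top edge: 95 mm behind the case's centre (+x), 100 mm above the bench. The point turns with the cover: its y axis lies along the hinge, -x runs along the panel to the front edge, z is the outward normal of the panel, whose outer face lies 6 mm out along z.
- cover_edge (a point): Middle of the cover's front (free) edge on its outer face, 196 mm from the hinge line. The grey cover panel is 196 x 168 x 6 mm; its face is clear on either side of the stud.
- stud (a joint): Turn of the wing stud, rad, from 0 (unlocked, wing along the cover's x) clockwise seen from outside; hard stop at 1.62. A light spring (0.04 N m/rad) returns it to 0 unless locked. It turns beyond about 0.15 only while pushed in past the receptacle's ridges. Let go at 1.40 or more (aim for 1.5), it springs out 3 to 5 mm into a notch that holds it at 1.3 to 1.5.
- wing (a point): Centre of the stud's steel wing: 34 mm long (x of this point), 10 mm thick (y), 22 mm tall (z, outwards along the stud's axis). The axis stands square on the cover, 140 mm from the hinge line, midway across. The wing's centre is 35 mm off the cover's outer face when the stud is out; below the wing is a disc of 26 mm diameter, 4 mm thick, 20 mm clear of the cover.
- plunger: The stud's sprung stem, carrying disc and wing; origin on the stud's axis at the cover's outer face when out; z outwards; does not turn. The damped spring pushes back 3 N plus 0.35 N/mm (and 60 N per m/s). With the cover shut, the stud must go in 3.5 to 15.5 mm (differs each time, shown by no reading) for its cross lug to pass the ridges; 2 mm farther it bottoms hard on the receptacle.
- receptacle: Steel receptacle inside the case under the stud; origin and axes as those of the case. The height of its catch inside varies by 12 mm and is not shown by this pose. More than 28 N of the stud on it, pushing, turning or pulling, damages it.
- flask: Conical glass flask, 84 mm diameter, 140 mm tall, standing; origin under its centre.
- bottle: Clear sample bottle with white cap, 64 mm diameter, 190 mm tall, standing; origin under its centre.
- beaker: Glass beaker, 72 mm diameter, 90 mm tall, standing; origin under its centre.

How it is judged:
On the way:
1. the cover is shut with the stud still unlocked (value of joint cover below 0.03 rad and value of joint stud below 0.4 rad), for 0.1 s.
At the end, for the whole second after the job is handed in: The cover is shut (within 0.03 rad) and the stud, let go, stays locked at more than 1.22 rad, at rest (value of joint cover below 0.03 rad and value of joint stud above 1.22 rad and velocity of joint stud below 0.1 rad/s and contact force between the fingers and plunger below 0.1 N); the robot touches nothing.
It fails at once if the stud was forced against its receptacle (over 28 N) (contact force between plunger and receptacle above 28 N).
It fails at once if a piece of glassware was shifted over 30 mm or knocked over (distance of any of flask, bottle, beaker from where it was at the start of the episode above 0.03 m or angle between any of flask, bottle, beaker's own z axis and vertical above 0.4 rad).
It also fails if it takes over 51 s, if anything falls off the work surface, if the arm or the gripper's body presses on something with over 40 N, if the wrist force passes 120 N, or if a joint passes its speed limit or range.

## Working session

There is one attempt and no reset: what is moved stays moved. The work goes in short steps, Python scripts to look and compute and a tool call to move; the robot and the scene stay as the last step left them, time stands still between calls to the robot, and variables do not carry over. Pictures are saved under pics/ and viewed, and the job is handed in when it is done.

Besides the shell and the picture viewer there is one more tool, called after "Request:" as a command line: name --argument value ..., lists and objects as JSON in quotes. jog_arm: Moves the arm, as the interface text tells. Its arguments: {"type":"object","properties":{"motion":{"type":"array","items":{"type":"array","items":{"type":"array","items":{"type":"number"}}}},"newtons":{"type":"number"}},"required":["motion"]}

```bash
mkdir -p pics
python3 - <<'E'
from station import arm, optics
import cv2
for n in ("side","top"):
    im=optics.grab_frame(n); cv2.imwrite(f"pics/{n}0.png",im[:,:,::-1])
    m=optics.camera_model(n); print(n,m)
print(arm.get_state())
E
```

```text
side {'mtx': array([[453.55597595,   0.        , 320.86451075],
       [  0.        , 453.55597595, 237.86450279],
       [  0.        ,   0.        ,   1.        ]]), 'R': array([[-0.99539859, -0.09578949,  0.00245359],
       [-0.07268014,  0.73807534, -0.67079236],
       [ 0.06244392, -0.6678841 , -0.74164114]]), 't': array([0.58522069, 0.1143944 , 1.02801624])}
top {'mtx': array([[458.93463877,   0.        , 319.77184408],
       [  0.        , 458.93463877, 236.37217289],
       [  0.        ,   0.        ,   1.        ]]), 'R': array([[-0.01955738, -0.99957862, -0.02144968],
       [-0.99816939,  0.02074887, -0.05680983],
       [ 0.05723095,  0.02029936, -0.99815457]]), 't': array([0.02444325, 0.60054236, 0.95183056])}
{'t': 0.1, 'q': array([ 1.53009325e+00,  3.59328418e-01,  1.11520126e-02, -2.92484543e-04,
       -1.22411944e+00, -2.88089732e-01]), 'qd': array([-0.00146239, -0.00216731,  0.00183563,  0.00104252, -0.00083453,
        0.00040177]), 'joint_efforts': array([-1.51593900e-03, -5.84161305e+01,  2.93755174e+01,  7.01574057e+00,
        1.02307118e-02, -5.73067268e-05]), 'eef_pos': array([0.21786191, 0.63844293, 0.24771141]), 'ee_rot': array([ 3.14007680e+00, -1.62444882e-04, -3.28892269e-01]), 'force': array([0.12006961, 0.41615144, 0.30583212]), 'moment': array([ 0.03623055,  0.00327286, -0.03469895]), 'width': 0.08745003161965176}
```

View pics/side0.png

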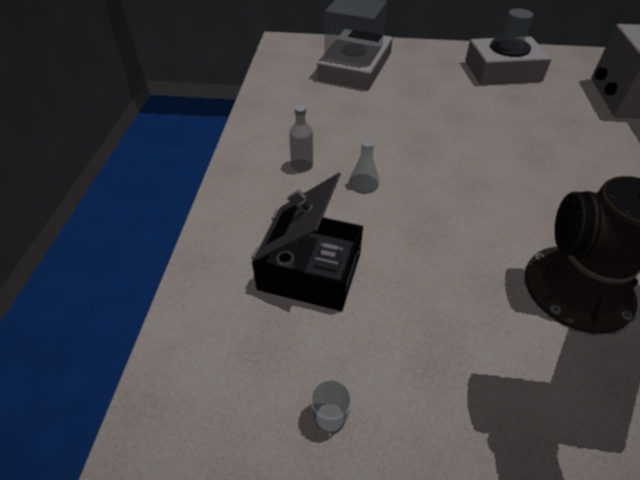

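View pics/top0.png

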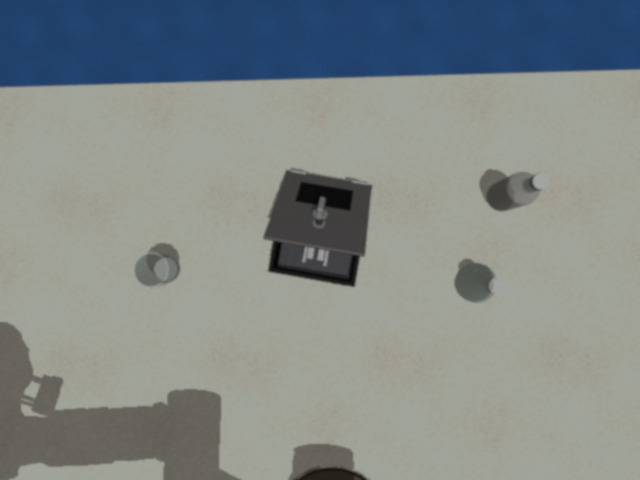

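Run:
```python
import cv2
a=cv2.imread("pics/side0.png")[160:320,230:390];b=cv2.imread("pics/top0.png")[155:300,245:395]
cv2.imwrite("pics/sz.png",cv2.convertScaleAbs(cv2.resize(a,None,fx=5,fy=3.75*1.33,interpolation=cv2.INTER_CUBIC)[:, :],alpha=1.6)[0:800])
a=cv2.resize(a,(600,600),interpolation=cv2.INTER_CUBIC);b=cv2.resize(b,(600,580),interpolation=cv2.INTER_CUBIC)
cv2.imwrite("pics/sz.png",cv2.convertScaleAbs(a,alpha=1.8));cv2.imwrite("pics/tz.png",cv2.convertScaleAbs(b,alpha=1.8))
```

```text
(no output)
```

View pics/sz.png

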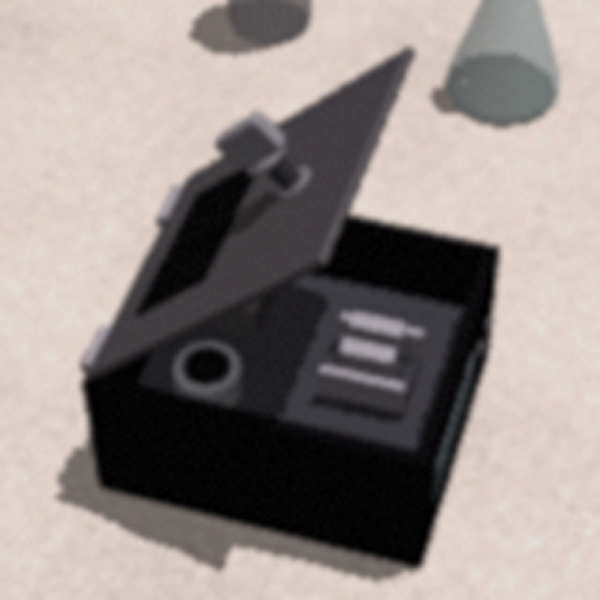

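View pics/tz.png

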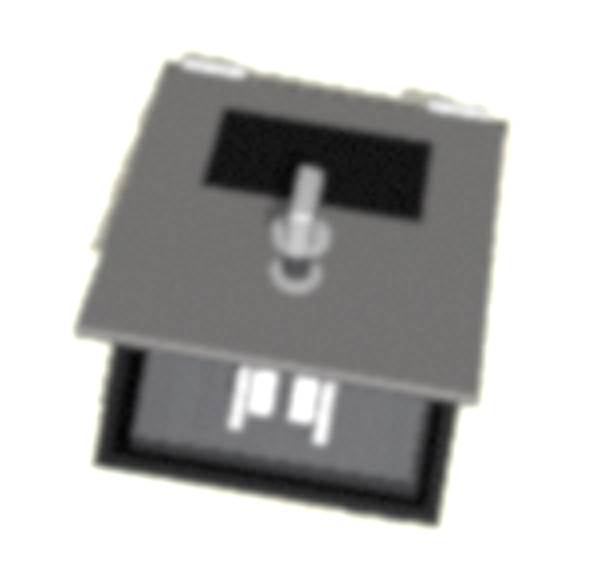

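```bash
cat > h.py <<'E'
import numpy as np, cv2
from scipy.optimize import least_squares
from scipy.spatial.transform import Rotation as Ro
from station import arm, optics
CM={n:optics.camera_model(n) for n in("side","top")}
def proj(n,X):
    m=CM[n];c=(m["R"]@np.atleast_2d(X).T).T+m["t"];p=c@m["mtx"].T;return p[:,:2]/p[:,2:]
def c2w(p,X): # case->world
    x,y,w=p[:3];return Ro.from_euler('z',w).apply(np.atleast_2d(X))+[x,y,0]
def v2w(p,X): # cover frame -> world
    return c2w(p,Ro.from_euler('y',p[3]).apply(np.atleast_2d(X))+[.095,0,.1])
E
cat > fit.py <<'E'
from h import *
S=lambda u,v:((u+.5)/3.75-.5+230,(v+.5)/3.75-.5+160)
T=lambda u,v:((u+.5)/4-.5+245,(v+.5)/4-.5+155)
obs=[("side","v",(-.196,-.084,.006),S(413,47)),("side","v",(-.196,.084,.003),S(325,262)),
("side","c",(-.1,-.085,.1),S(497,247)),("side","c",(-.1,.085,0),S(420,565)),("side","c",(.1,.085,0),S(103,487)),
("top","v",(-.196,.084,.003),T(78,333)),("top","v",(-.196,-.084,.003),T(475,402)),
("top","v",(0,.084,.006),T(165,63)),("top","v",(0,-.084,.006),T(507,122)),
("top","c",(-.1,.085,.1),T(97,463)),("top","c",(-.1,-.085,.1),T(437,522)),
("top","v",(-.14,0,.052),T(310,172))]
def f(p):
    return np.concatenate([proj(n,(v2w if k=="v" else c2w)(p,X))[0]-o for n,k,X,o in obs])
best=None
for a in(.5,.9,-.5):
  r=least_squares(f,[.55,0,-.15,a],loss='soft_l1')
  if best is None or r.cost<best.cost:best=r
print(best.x,best.cost);print(f(best.x).reshape(-1,2).round(1))
np.save("p.npy",best.x)
p=best.x
print("edge",v2w(p,(-.196,0,.006)),"wing",v2w(p,(-.14,0,.041)),"shut wing",v2w([*p[:3],0],(-.14,0,.041)))
for n in("side","top"):
    im=cv2.imread(f"pics/{n}0.png");im=cv2.convertScaleAbs(cv2.resize(im,None,fx=4,fy=4),alpha=1.6)
    def poly(X,fn,c):
        q=((proj(n,fn(p,X))+.5)*4).astype(int);cv2.polylines(im,[q],True,c,1)
    for z in(0,.1):poly([(-.1,-.085,z),(-.1,.085,z),(.1,.085,z),(.1,-.085,z)],c2w,(0,255,0))
    poly([(0,-.084,.006),(0,.084,.006),(-.196,.084,.006),(-.196,-.084,.006)],v2w,(0,0,255))
    for z in(.03,.052):poly([(-.14+a*.017,b*.005,z) for a,b in((1,1),(1,-1),(-1,-1),(-1,1))],v2w,(255,0,0))
    c=proj(n,c2w(p,(0,0,.1)))[0]*4;x,y=c.astype(int);cv2.imwrite(f"pics/{n}fit.png",im[max(y-300,0):y+300,x-400:x+400])
E
python3 fit.py
```

```text
[ 0.61363598  0.00985408 -0.19192363  0.77649366] 8.927385738705183
[[-0.9 -0.9]
 [-0.3  0.2]
 [ 0.3 -0.6]
 [ 0.   0.5]
 [-1.2 -0.1]
 [-1.1 -0. ]
 [ 1.4  0.4]
 [ 0.2 -0.8]
 [ 0.3 -1.1]
 [-1.2  0.5]
 [ 0.9  1. ]
 [-0.6  4.6]]
edge [[0.57376492 0.01760164 0.2416336 ]] wing [[0.63705746 0.00530293 0.22735791]] shut wing [[0.56946222 0.01843772 0.141     ]]
```

View pics/sidefit.png

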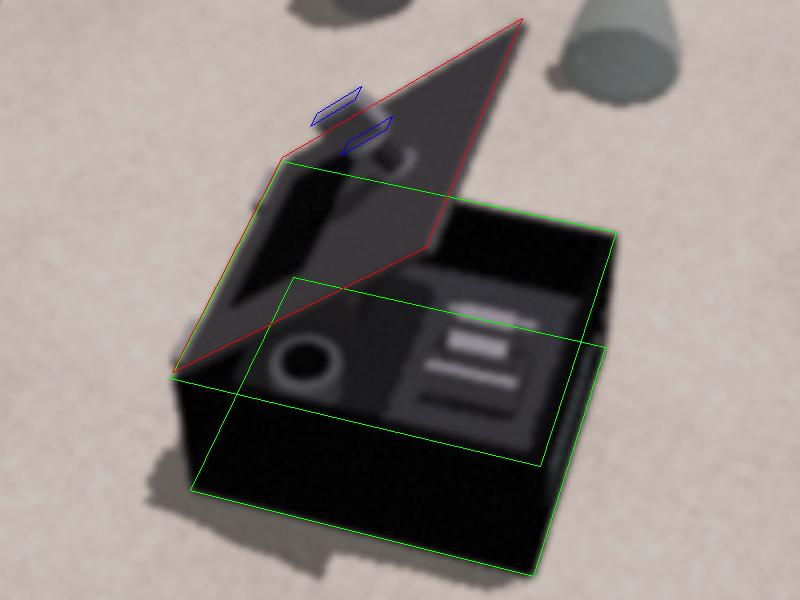

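View pics/topfit.png

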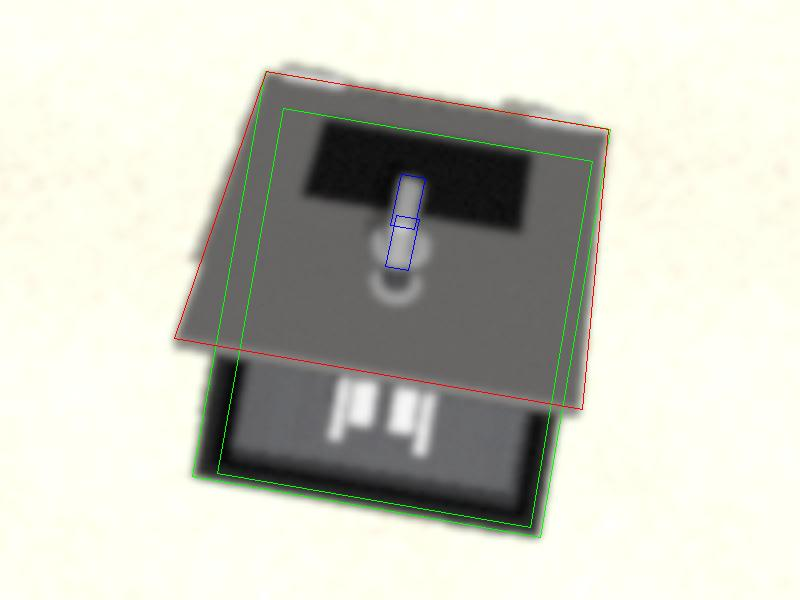

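```bash
sed -i '/("top","v",(-.14,0,.052)/d; s/,T(437,522)),$/,T(437,522))]/' fit.py; python3 fit.py
cat >> h.py <<'E'
P=np.load("p.npy")
def row(pos,yaw,s=None):
    s=s or arm.get_state();R=Ro.from_euler('xyz',s["ee_rot"])
    d=R.inv().apply(np.array(pos)-s["eef_pos"]);rv=(R.inv()*Ro.from_euler('xyz',[np.pi,0,yaw])).as_rotvec(degrees=True)
    return np.r_[d.round(4),rv.round(2)]
def closep(p,a,r=.185,extra=0):
    X=v2w([*p[:3],a],(-r,0,.006))[0];X[2]+=.022+extra;return X
E
python3 - <<'E'
from h import *
s=arm.get_state();p=P
print(closep(p,p[3],.185,.03))
print(row(s["eef_pos"]+[0,0,.09],-.329)); print(row(closep(p,p[3],.185,.05),p[2]))
for n,px in(("beaker",(157,268)),("bottle",(520,188)),("flask",(475,282))):
    m=CM["top"];d=m["R"].T@np.linalg.inv(m["mtx"])@np.r_[px,1];C=-m["R"].T@m["t"];print(n,(C+d*(.03-C[2])/d[2]))
E
```

```text
[ 0.61352305  0.01001796 -0.19236537  0.77387984] 4.95278869365276
[[-0.6 -0.7]
 [-0.1  0.4]
 [ 0.4 -0.5]
 [ 0.1  0.6]
 [-1.1 -0.1]
 [-1.3  0.2]
 [ 1.2  0.7]
 [ 0.2 -0.7]
 [ 0.2 -1. ]
 [-1.3  0.5]
 [ 0.8  1.1]]
edge [[0.57329249 0.01785382 0.24127864]] wing [[0.636616   0.00552005 0.22717153]] shut wing [[0.56935308 0.01862111 0.141     ]]
[0.58101462 0.01634975 0.28559057]
[ 0.      0.0001 -0.09    0.09   -0.01    0.01  ]
[ 0.5446  0.4715 -0.0571  0.09   -0.     -7.82  ]
beaker [0.54100945 0.3538657  0.03      ]
bottle [ 0.69215984 -0.40580553  0.03      ]
flask [ 0.49953324 -0.3054857   0.03      ]
```

Request:
jog_arm --motion '[[[0.05, 0.04, -0.09, 0, 0, 0, 0.0876], [0.11, 0.1, -0.09, 0, 0, 0, 0.0876], [0.5446, 0.4715, -0.09, 0.09, 0, -7.8, 0.0876], [0.5446, 0.4715, -0.09, 0.09, 0, -7.8, 0.0876], [0.5446, 0.4715, -0.09, 0.09, 0, -7.8, 0.0876], [0.5446, 0.4715, -0.09, 0.09, 0, -7.8, 0.0876], [0.5446, 0.4715, -0.09, 0.09, 0, -7.8, 0.0876], [0.5446, 0.4715, -0.09, 0.09, 0, -7.8, 0.0876]]]'

```text
t: 0.9
eef_pos: [0.407, 0.3126, 0.3222]
ee_rot: [-3.141, 0.0, -0.192]
force: [0.8, 1.0, 0.2]
width: 0.0879
```

Run:
```python
from h import *
s=arm.get_state();print(s["t"],s["eef_pos"],s["q"]);print(row(closep(P,P[3],.185,.05),P[2]))
```

```text
0.9 [0.40697734 0.31255652 0.32221065] [ 1.03790918e+00  4.74576727e-02 -2.17607796e-01 -1.11209283e-04
 -1.30564926e+00  3.40562367e-01]
[ 0.2275  0.2575  0.0166 -0.01    0.      0.    ]
```

Request:
jog_arm --motion '[[[0.2275, 0.2575, 0.0, 0, 0, 0, 0.0876], [0.2275, 0.2575, 0.0, 0, 0, 0, 0.0876], [0.2275, 0.2575, 0.0, 0, 0, 0, 0.0876], [0.2275, 0.2575, 0.0, 0, 0, 0, 0.0876], [0.2275, 0.2575, 0.0, 0, 0, 0, 0.0876], [0.2275, 0.2575, 0.0, 0, 0, 0, 0.0876], [0.2275, 0.2575, 0.016, 0, 0, 0, 0.0876], [0.2275, 0.2575, 0.016, 0, 0, 0, 0.0876]]]'

```text
t: 1.7
eef_pos: [0.5816, 0.012, 0.3029]
ee_rot: [3.139, 0.004, -0.198]
force: [-0.4, -0.7, -0.5]
width: 0.0878
```

Run:
```python
from h import *
s=arm.get_state();print(s["t"],s["eef_pos"],s["q"],s["force"])
for a in np.linspace(P[3],0,9):print(round(a,2),row(closep(P,a,.185,.003),P[2]))
for n in("side","top"):
    im=optics.grab_frame(n);y,x=np.array(proj(n,c2w(P,(0,0,.1)))[0]).astype(int)[::-1]
    cv2.imwrite(f"pics/{n}1.png",cv2.convertScaleAbs(cv2.resize(im[y-100:y+80,x-100:x+100,::-1],None,fx=3,fy=3),alpha=1.6))
```

```text
1.7 [0.58159037 0.01202211 0.30293867] [ 3.56388833e-01  1.78065118e-01 -1.10273824e-01 -4.51312121e-04
 -1.28739029e+00  1.01701745e+00] [-0.38146395 -0.70171572 -0.52542378]
0.77 [-0.0012 -0.0042  0.0443  0.13    0.25   -0.3   ]
0.68 [-0.0135 -0.0042  0.0574  0.13    0.25   -0.3   ]
0.58 [-0.0244 -0.0042  0.0716  0.13    0.25   -0.3   ]
0.48 [-0.0339 -0.0042  0.0867  0.13    0.25   -0.3   ]
0.39 [-0.0419 -0.0041  0.1027  0.13    0.25   -0.3   ]
0.29 [-0.0483 -0.0042  0.1195  0.13    0.25   -0.3   ]
0.19 [-0.0531 -0.0042  0.1367  0.13    0.25   -0.3   ]
0.1 [-0.0562 -0.0042  0.1543  0.13    0.25   -0.3   ]
0.0 [-0.0575 -0.0042  0.1722  0.13    0.25   -0.3   ]
```

View pics/side1.png

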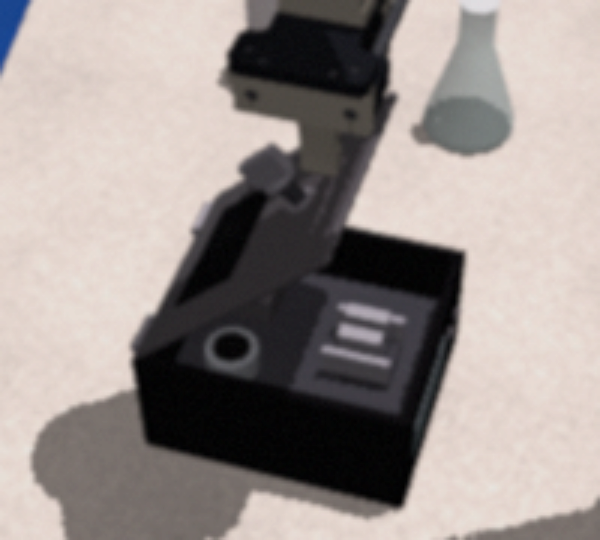

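View pics/top1.png

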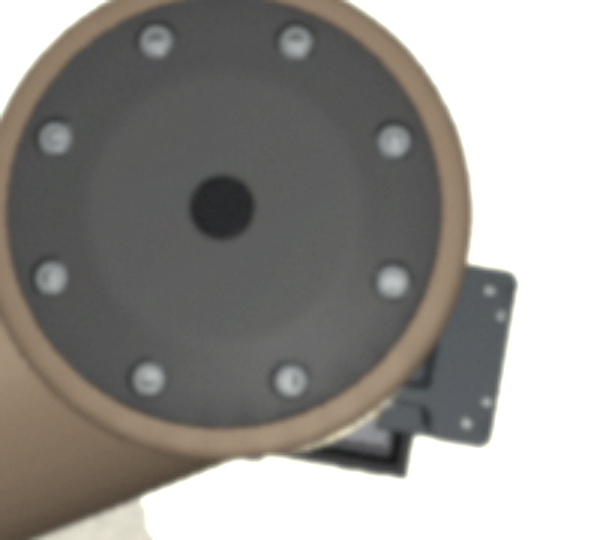

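Request:
jog_arm --motion '[[[-0.002, -0.0042, 0.022, 0, 0, 0, 0.0876], [-0.0022, -0.0042, 0.044, 0, 0.2, -0.3, 0.0876], [-0.0135, -0.0042, 0.0574, 0, 0.25, -0.3, 0.0876], [-0.0244, -0.0042, 0.0716, 0, 0.25, -0.3, 0.0876], [-0.0339, -0.0042, 0.0867, 0, 0.25, -0.3, 0.0876], [-0.0419, -0.0042, 0.1027, 0, 0.25, -0.3, 0.0876], [-0.0483, -0.0042, 0.1195, 0, 0.25, -0.3, 0.0876], [-0.0531, -0.0042, 0.1367, 0, 0.25, -0.3, 0.0876]]]'

```text
t: 2.6
eef_pos: [0.5289, 0.0309, 0.1688]
ee_rot: [-3.141, -0.004, -0.188]
force: [0.1, 0.2, 0.9]
width: 0.0876
```

```bash
cat > look.py <<'E'
from h import *
import sys
s=arm.get_state();print(s["t"],s["eef_pos"],s["ee_rot"],s["force"])
n=sys.argv[1];im=optics.grab_frame(n);y,x=np.array(proj(n,c2w(P,(0,0,.1)))[0]).astype(int)[::-1]
cv2.imwrite(f"pics/{sys.argv[2]}.png",cv2.convertScaleAbs(cv2.resize(im[y-90:y+60,x-100:x+100,::-1],None,fx=4,fy=4,interpolation=cv2.INTER_CUBIC),alpha=1.6))
E
python3 look.py side s2; python3 -c "
from h import *
for e in (.003,0,-.003): print(row(closep(P,0,.185,e),P[2]))"
```

```text
2.6 [0.52889252 0.03087102 0.16880036] [-3.14148043 -0.00367624 -0.18768019] [0.13068633 0.20594763 0.89375041]
[-0.0009  0.0035  0.0348  0.08    0.03    0.21  ]
[-0.0009  0.0035  0.0378  0.08    0.03    0.21  ]
[-0.0009  0.0034  0.0408  0.08    0.03    0.21  ]
```

View pics/s2.png

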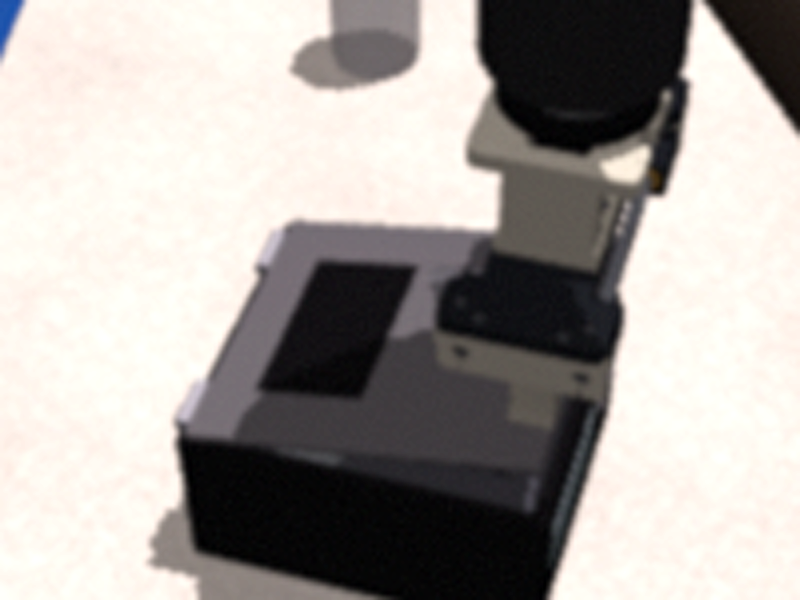

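Request:
jog_arm --motion '[[[-0.001, 0.0035, 0.012, 0, 0, 0.2, 0.0876], [-0.001, 0.0035, 0.022, 0, 0, 0.2, 0.0876], [-0.001, 0.0035, 0.03, 0, 0, 0.2, 0.0876], [-0.001, 0.0035, 0.035, 0, 0, 0.2, 0.0876], [-0.001, 0.0035, 0.035, 0, 0, 0.2, 0.0876]]]'

```text
t: 3.15
eef_pos: [0.525, 0.0273, 0.1303]
ee_rot: [3.14, 0.001, -0.192]
force: [-0.3, 0.1, 0.3]
width: 0.0874
```

Request:
jog_arm --motion '[[[0, 0, 0.0015, 0, 0, 0, 0.0876], [0, 0, 0.0015, 0, 0, 0, 0.0876]]]'

```text
t: 3.35
eef_pos: [0.5252, 0.0273, 0.1289]
ee_rot: [3.14, 0.001, -0.192]
force: [0.8, -0.5, -0.2]
width: 0.0873
```

Request:
jog_arm --motion '[[[0, 0, 0.0015, 0, 0, 0, 0.0876], [0, 0, 0.0015, 0, 0, 0, 0.0876]]]'

```text
t: 3.55
eef_pos: [0.5254, 0.0273, 0.1283]
ee_rot: [3.14, 0.0, -0.192]
force: [-3.1, 0.2, 6.1]
width: 0.0874
```

Request:
jog_arm --motion '[[[0, 0, 0.0015, 0, 0, 0, 0.0876], [0, 0, 0.0015, 0, 0, 0, 0.0876]]]'

```text
t: 3.75
eef_pos: [0.5255, 0.0273, 0.1282]
ee_rot: [3.14, -0.001, -0.191]
force: [-5.7, 0.8, 12.5]
width: 0.0879
```

Request:
jog_arm --motion '[[[0, 0, -0.03, 0, 0, 0, 0.0876], [0, 0, -0.07, 0, 0, 0, 0.0876], [-0.05, -0.05, -0.1, 0, 0, 0, 0.0876], [-0.1, -0.1, -0.12, 0, 0, 0, 0.0876], [-0.1, -0.15, -0.12, 0, 0, 0, 0.0876], [-0.1, -0.18, -0.12, 0, 0, 0, 0.0876], [-0.1, -0.18, -0.12, 0, 0, 0, 0.0876]]]'

```text
t: 4.45
eef_pos: [0.4614, 0.2267, 0.2492]
ee_rot: [-3.14, -0.002, -0.189]
force: [-0.2, -0.5, -0.5]
width: 0.0876
```

```bash
python3 look.py side s3;python3 look.py top t3
```

```text
4.45 [0.46144042 0.22672529 0.24916924] [-3.14030647e+00 -2.18224329e-03 -1.88892973e-01] [-0.15518969 -0.48323    -0.47936171]
4.5 [0.46179273 0.22775717 0.24880672] [-3.14072403e+00 -1.93246706e-03 -1.88350571e-01] [1.89205976 3.82403225 0.4788048 ]
```

View pics/s3.png

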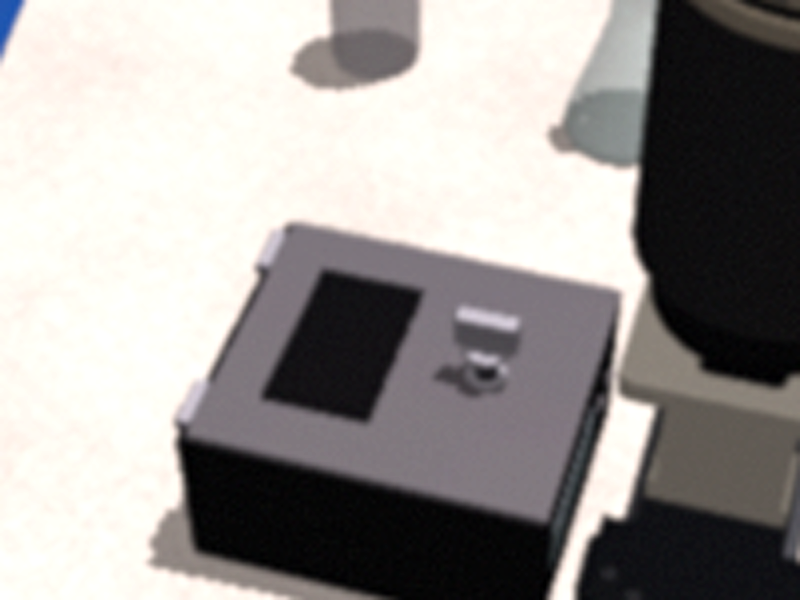

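View pics/t3.png

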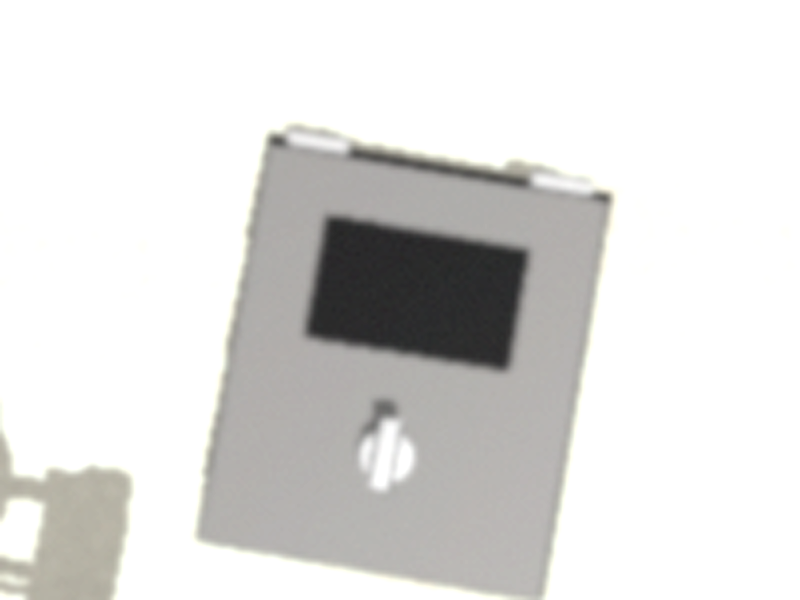

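```bash
cat > fit2.py <<'E'
from h import *
O={n:np.array(proj(n,c2w(P,(0,0,.1)))[0]).astype(int)-[100,90] for n in("side","top")}
f4=lambda n,u,v:((np.array([u,v])+.5)/4-.5+O[n])
F=.006
obs=[("top",(0,.084,F),(270,140)),("top",(-.196,.084,F),(198,540)),("top",(0,-.084,F),(610,203)),
("side",(0,.084,F),(182,432)),("side",(0,-.084,F),(294,225)),("side",(-.196,-.084,F),(620,292)),("side",(-.196,.084,F),(551,522)),
("top",(-.14,0,.052),(386,455)),("side",(-.14,0,.052),(487,319))]
def g(p):return np.concatenate([proj(n,v2w([*p,0],X))[0]-f4(n,*o) for n,X,o in obs])
r=least_squares(g,P[:3],loss='soft_l1');print(r.x,r.cost);print(g(r.x).reshape(-1,2).round(1))
for k in("top","side"):
    r2=least_squares(lambda p:g(p)[[i for j,o in enumerate(obs) if o[0]==k for i in(2*j,2*j+1)]],P[:3]);print(k,r2.x,r2.cost,v2w([*r2.x,0],(-.14,0,.052)))
print("wing",v2w([*r.x,0],(-.14,0,.052)));np.save("p2.npy",r.x)
E
python3 fit2.py
```

```text
[ 0.61258166  0.01046392 -0.19686209] 3.1654671689969875
[[-0.5  0.3]
 [-1.   0.2]
 [ 0.1 -0.6]
 [ 0.3  0.1]
 [ 0.1 -1.7]
 [ 1.  -0.8]
 [-0.9 -0.3]
 [-0.4 -0.3]
 [ 0.2 -0.6]]
top [ 0.6123875   0.00963624 -0.19765205] 0.5616780655588984 [[0.56826363 0.01847278 0.152     ]]
side [ 0.6126495   0.01224621 -0.19070904] 1.844858253849414 [[0.56846534 0.02077619 0.152     ]]
wing [[0.56845082 0.01926561 0.152     ]]
```

```bash
python3 -c "
from h import *
print(row((.5684,.0190,.24),-.195));print(row((.5684,.0190,.156),-.195))"
```

```text
[ 0.1437  0.1831  0.0084  0.02   -0.06    0.38  ]
[ 0.1436  0.183   0.0924  0.02   -0.06    0.38  ]
```

Request:
jog_arm --motion '[[[0.036, 0.046, 0.008, 0, 0, 0.4, 0.0876], [0.072, 0.092, 0.008, 0, 0, 0.4, 0.0876], [0.108, 0.138, 0.008, 0, 0, 0.4, 0.0876], [0.1437, 0.183, 0.008, 0, 0, 0.4, 0.0876], [0.1437, 0.183, 0.008, 0, 0, 0.4, 0.0876], [0.1437, 0.183, 0.04, 0, 0, 0.4, 0.0876], [0.1437, 0.183, 0.05, 0, 0, 0.4, 0.0876], [0.1437, 0.183, 0.05, 0, 0, 0.4, 0.05]]]'

```text
t: 5.35
eef_pos: [0.567, 0.0181, 0.1965]
ee_rot: [3.139, 0.003, -0.196]
force: [-0.2, 0.5, 0.2]
width: 0.0838
```

```bash
python3 look.py side s4; python3 -c "
from h import *
print(row((.5684,.0190,.156),-.195))"
```

```text
5.35 [0.56695018 0.01808657 0.19654651] [ 3.13905829e+00  2.94337979e-03 -1.96361459e-01] [-0.1696837   0.46752328  0.22808819]
[ 0.0005 -0.0004  0.0421  0.1     0.03   -0.01  ]
```

View pics/s4.png

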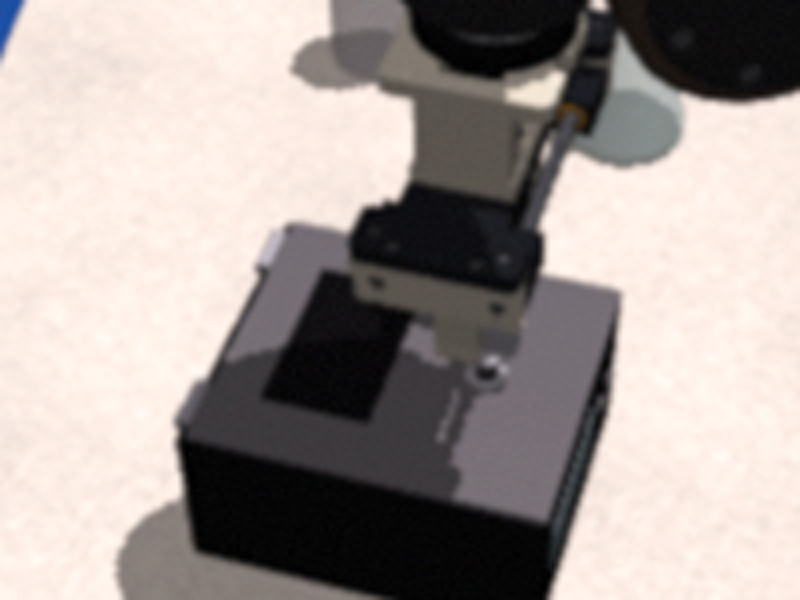

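Fingers open about the wing. Descend and partly close.

Request:
jog_arm --motion '[[[0.0005, -0.0004, 0.02, 0, 0, 0, 0.05], [0.0005, -0.0004, 0.035, 0, 0, 0, 0.05], [0.0005, -0.0004, 0.041, 0, 0, 0, 0.04], [0.0005, -0.0004, 0.041, 0, 0, 0, 0.03], [0.0005, -0.0004, 0.041, 0, 0, 0, 0.024], [0.0005, -0.0004, 0.041, 0, 0, 0, 0.024]]]' --newtons 12

```text
t: 6.0
eef_pos: [0.569, 0.0193, 0.1583]
ee_rot: [3.141, -0.001, -0.195]
force: [0.6, 0.6, 0.6]
width: 0.0334
```

```bash
python3 look.py side s5
```

```text
6.0 [0.56903189 0.0192851  0.15826173] [ 3.14065540e+00 -1.08686595e-03 -1.94688479e-01] [0.6001535  0.59557105 0.5994422 ]
```

View pics/s5.png

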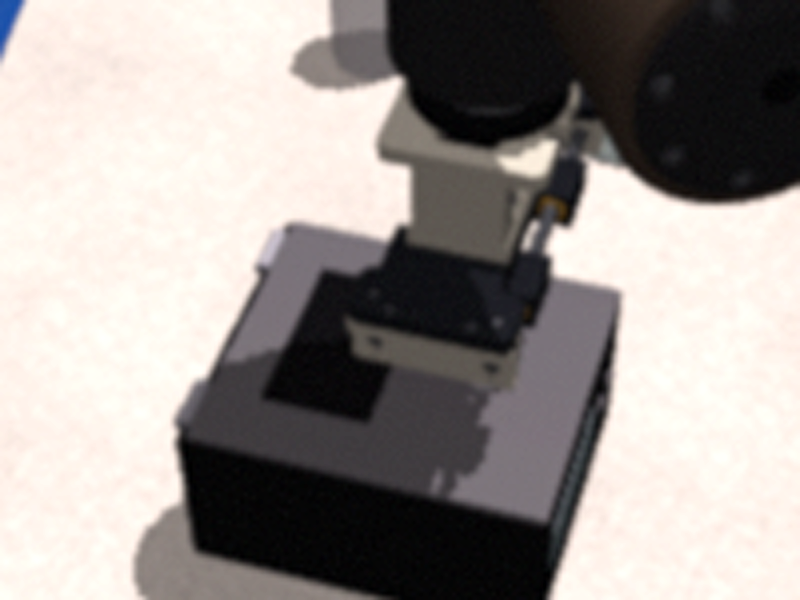

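Request:
jog_arm --motion '[[[0, 0, 0.0035, 0, 0, 0, 0.022], [0, 0, 0.0035, 0, 0, 0, 0.018], [0, 0, 0.0035, 0, 0, 0, 0.014], [0, 0, 0.0035, 0, 0, 0, 0.01], [0, 0, 0.0035, 0, 0, 0, 0.006], [0, 0, 0.0035, 0, 0, 0, 0.006], [0, 0, 0.0035, 0, 0, 0, 0.006], [0, 0, 0.0035, 0, 0, 0, 0.006]]]' --newtons 12

```text
t: 6.85
eef_pos: [0.5692, 0.0198, 0.1547]
ee_rot: [3.142, -0.001, -0.195]
force: [-0.2, 6.2, -0.4]
width: 0.0099
```

Request:
jog_arm --motion '[[[0, 0, 0, 0, 0, 0, 0.004], [0, 0, 0, 0, 0, 0, 0.004]]]' --newtons 12

```text
t: 7.05
eef_pos: [0.5692, 0.0199, 0.1547]
ee_rot: [3.142, -0.001, -0.194]
force: [-0.8, 4.0, 0.1]
width: 0.0097
```

Request:
jog_arm --motion '[[[-0.0005, -0.001, 0, 0, 0, 0, 0.004], [-0.0005, -0.001, 0, 0, 0, 0, 0.004]]]' --newtons 20

```text
t: 7.25
eef_pos: [0.5691, 0.0202, 0.1547]
ee_rot: [3.14, -0.002, -0.194]
force: [2.4, -2.5, -0.9]
width: 0.0099
```

Request:
jog_arm --motion '[[[0, 0, 0.001, 0, 0, 0, 0.004], [0, 0, 0.002, 0, 0, 0, 0.004], [0, 0, 0.002, 0, 0, 0, 0.004]]]'

```text
t: 7.55
eef_pos: [0.5691, 0.0201, 0.1529]
ee_rot: [3.14, -0.002, -0.194]
force: [0.2, -0.3, 3.2]
width: 0.0097
```

Request:
jog_arm --motion '[[[0, 0, 0.001, 0, 0, 0, 0.004], [0, 0, 0.0015, 0, 0, 0, 0.004], [0, 0, 0.0015, 0, 0, 0, 0.004]]]'

```text
t: 7.85
eef_pos: [0.5691, 0.0202, 0.1514]
ee_rot: [3.14, -0.002, -0.194]
force: [-0.6, -0.2, 3.9]
width: 0.0102
```

Request:
jog_arm --motion '[[[0, 0, 0.001, 0, 0, 0, 0.004], [0, 0, 0.0015, 0, 0, 0, 0.004], [0, 0, 0.0015, 0, 0, 0, 0.004]]]'

```text
t: 8.15
eef_pos: [0.5692, 0.0201, 0.1499]
ee_rot: [3.14, -0.002, -0.194]
force: [-0.6, -0.7, 4.6]
width: 0.0098
```

Request:
jog_arm --motion '[[[0, 0, 0.001, 0, 0, 0, 0.004], [0, 0, 0.0015, 0, 0, 0, 0.004], [0, 0, 0.0015, 0, 0, 0, 0.004]]]'

```text
t: 8.45
eef_pos: [0.5692, 0.0201, 0.1483]
ee_rot: [3.14, -0.002, -0.194]
force: [-0.3, 0.3, 4.8]
width: 0.0098
```

Request:
jog_arm --motion '[[[0, 0, 0.001, 0, 0, 0, 0.004], [0, 0, 0.0015, 0, 0, 0, 0.004], [0, 0, 0.0015, 0, 0, 0, 0.004]]]'

```text
t: 8.75
eef_pos: [0.5692, 0.0201, 0.1469]
ee_rot: [3.14, -0.002, -0.194]
force: [-1.0, -0.2, 4.6]
width: 0.0099
```

Request:
jog_arm --motion '[[[0, 0, 0.001, 0, 0, 0, 0.004], [0, 0, 0.0015, 0, 0, 0, 0.004], [0, 0, 0.0015, 0, 0, 0, 0.004]]]'

```text
t: 9.05
eef_pos: [0.5692, 0.0201, 0.1454]
ee_rot: [3.14, -0.002, -0.194]
force: [-1.6, 0.1, 5.3]
width: 0.0095
```

Request:
jog_arm --motion '[[[0, 0, 0.001, 0, 0, 0, 0.004], [0, 0, 0.0015, 0, 0, 0, 0.004], [0, 0, 0.0015, 0, 0, 0, 0.004]]]'

```text
t: 9.35
eef_pos: [0.5692, 0.0201, 0.1441]
ee_rot: [3.14, -0.002, -0.194]
force: [-1.5, -0.3, 6.4]
width: 0.0099
```

Request:
jog_arm --motion '[[[0, 0, 0.001, 0, 0, 0, 0.004], [0, 0, 0.0015, 0, 0, 0, 0.004], [0, 0, 0.0015, 0, 0, 0, 0.004]]]'

```text
t: 9.65
eef_pos: [0.5692, 0.0201, 0.1433]
ee_rot: [3.14, -0.003, -0.194]
force: [-2.5, 0.1, 9.9]
width: 0.01
```

Request:
jog_arm --motion '[[[0, 0, 0.001, 0, 0, 0, 0.004], [0, 0, 0.001, 0, 0, 0, 0.004]]]'

```text
t: 9.85
eef_pos: [0.5693, 0.0201, 0.1433]
ee_rot: [3.14, -0.003, -0.194]
force: [-4.1, 0.4, 12.2]
width: 0.0098
```

Request:
jog_arm --motion '[[[0, 0, -0.0015, 0, 0, 0, 0.004], [0, 0, -0.0015, 0, 0, 0, 0.004]]]'

```text
t: 10.05
eef_pos: [0.5692, 0.0202, 0.1452]
ee_rot: [3.14, -0.003, -0.194]
force: [-2.0, 0.9, 6.2]
width: 0.0097
```

Request:
jog_arm --motion '[[[0, 0, 0.001, 0, 0, 0, 0.004], [0, 0, 0.001, 0, 0, 0, 0.004]]]'

```text
t: 10.25
eef_pos: [0.5692, 0.0201, 0.1443]
ee_rot: [3.14, -0.003, -0.193]
force: [-0.2, 0.1, 5.7]
width: 0.0097
```

Request:
jog_arm --motion '[[[0, 0, 0, 0, 0, 4, 0.004], [0, 0, 0, 0, 0, 8, 0.004], [0, 0, 0, 0, 0, 12, 0.004], [0, 0, 0, 0, 0, 16, 0.004], [0, 0, 0, 0, 0, 16, 0.004]]]'

```text
t: 10.75
eef_pos: [0.5689, 0.0196, 0.1445]
ee_rot: [3.14, -0.003, -0.475]
force: [-0.8, -2.1, 6.7]
width: 0.0096
```

```bash
python3 -c "
from h import *
s=arm.get_state();print(s['q'],s['moment'],s['force'],s['eef_pos'])"
```

```text
[ 0.38030377  0.27533737 -0.36738649  0.00406531 -0.9267948   0.71281135] [-0.98193627  0.53469192  0.01857775] [-0.83988357 -2.11503089  6.73133661] [0.56893744 0.01963823 0.14445352]
```

Request:
jog_arm --motion '[[[0, 0, 0.0002, 0, 0, 5, 0.004], [0, 0, 0.0002, 0, 0, 10, 0.004], [0, 0, 0.0002, 0, 0, 15, 0.004], [0, 0, 0.0002, 0, 0, 20, 0.004], [0, 0, 0.0002, 0, 0, 25, 0.004], [0, 0, 0.0002, 0, 0, 30, 0.004], [0, 0, 0.0002, 0, 0, 30, 0.004]]]'

```text
t: 11.45
eef_pos: [0.5681, 0.0188, 0.1442]
ee_rot: [3.14, -0.004, -1.002]
force: [-3.7, -3.3, 7.1]
width: 0.01
```

```bash
python3 -c "
from h import *
s=arm.get_state();print(s['q'],s['moment'],s['force'],s['eef_pos'])"
```

```text
[ 0.37972932  0.27534335 -0.36848266  0.00476788 -0.92778829  0.18625852] [-1.26898161  0.90373711  0.03349545] [-3.70112499 -3.30777525  7.09182033] [0.56812477 0.01876678 0.1441515 ]
```

Request:
jog_arm --motion '[[[0, 0.001, 0, 0, 0, 4, 0.004], [0, 0.001, 0, 0, 0, 9, 0.004], [0, 0.001, 0, 0, 0, 14, 0.004], [0, 0.001, 0, 0, 0, 19, 0.004], [0, 0.001, 0, 0, 0, 24, 0.004], [0, 0.001, 0, 0, 0, 29, 0.004], [0, 0.001, 0, 0, 0, 29, 0.004]]]'

```text
t: 12.15
eef_pos: [0.5669, 0.0182, 0.1442]
ee_rot: [3.141, -0.004, -1.511]
force: [-2.9, 0.2, 5.8]
width: 0.0099
```

```bash
python3 -c "
from h import *
s=arm.get_state();print(s['q'],s['moment'],s['force'],s['eef_pos'])"
```

```text
[ 0.37949152  0.27378168 -0.37050323  0.00448163 -0.92787098 -0.32249122] [0.27370207 0.87636538 0.06515156] [-2.88619114  0.23766959  5.7843663 ] [0.56693086 0.0182412  0.14419186]
```

Request:
jog_arm --motion '[[[0, 0.0007, 0, 0, 0, 4, 0.004], [0, 0.0007, 0, 0, 0, 8, 0.004], [0, 0.0007, 0, 0, 0, 10.8, 0.004], [0, 0.0007, 0, 0, 0, 10.8, 0.004]]]'

```text
t: 12.55
eef_pos: [0.5664, 0.0183, 0.1445]
ee_rot: [-3.141, -0.004, -1.701]
force: [-1.0, -0.0, 6.3]
width: 0.0096
```

```bash
python3 look.py side s6; python3 -c "
from h import *
s=arm.get_state();print(s['q'],s['moment'],s['force'],s['eef_pos'])"
```

```text
12.55 [0.56639205 0.01829863 0.14446709] [-3.14057908 -0.00360372 -1.70114539] [-0.95233646 -0.0135679   6.29939515]
[ 0.37999459  0.27247654 -0.37175584  0.00456811 -0.92751034 -0.51176481] [0.19527221 0.34940565 0.07576849] [-0.12008428  0.36547605  5.2174166 ] [0.56638794 0.01828717 0.14443634]
```

View pics/s6.png

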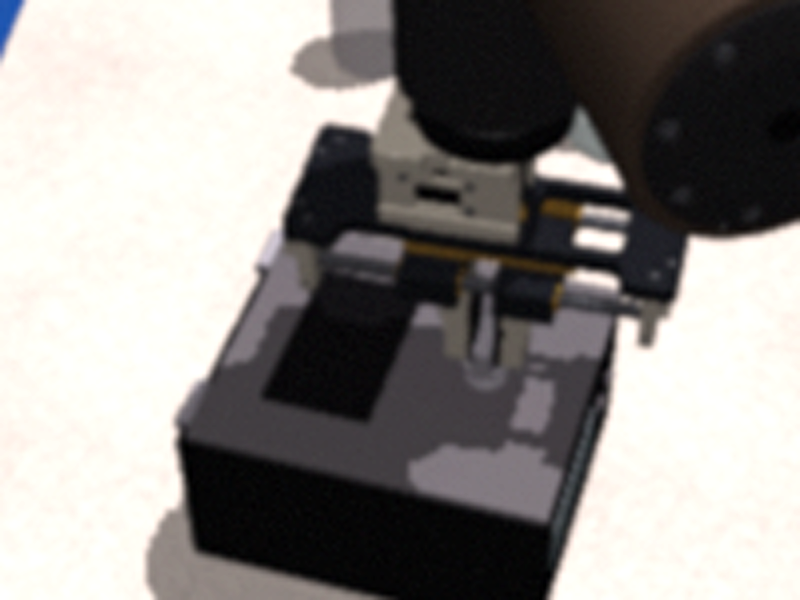

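Request:
jog_arm --motion '[[[0, 0, 0, 0, 0, 0, 0.03], [0, 0, 0, 0, 0, 0, 0.04], [0, 0, -0.002, 0, 0, 0, 0.04], [0, 0, -0.008, 0, 0, 0, 0.04], [0, 0, -0.02, 0, 0, 0, 0.04], [0, 0, -0.05, 0, 0, 0, 0.05], [0, 0, -0.08, 0, 0, 0, 0.05], [0, 0, -0.08, 0, 0, 0, 0.05]]]'

```text
t: 13.4
eef_pos: [0.5685, 0.0189, 0.2297]
ee_rot: [-3.134, -0.001, -1.699]
force: [-0.2, 0.5, -0.1]
width: 0.0493
```

Request:
jog_arm --motion '[[[0.03, -0.03, -0.02, 0, 0, 0, 0.05], [-0.06, -0.06, -0.02, 0, 0, 0, 0.05], [-0.1, -0.1, -0.02, 0, 0, 0, 0.05], [-0.14, -0.13, -0.02, 0, 0, 0, 0.05], [-0.18, -0.15, -0.02, 0, 0, 0, 0.05], [-0.18, -0.15, -0.02, 0, 0, 0, 0.05], [-0.18, -0.15, -0.02, 0, 0, 0, 0.05]]]'

```text
t: 14.1
eef_pos: [0.7419, 0.1823, 0.2478]
ee_rot: [-3.136, -0.002, -1.697]
force: [1.1, -0.3, -0.9]
width: 0.0497
```

```bash
python3 look.py side s7; python3 look.py top t7
```

```text
14.1 [0.74186611 0.18234171 0.24783942] [-3.13572735e+00 -2.36849489e-03 -1.69651948e+00] [ 1.07938372 -0.31391868 -0.85559536]
14.15 [0.7406605  0.18045746 0.24839139] [-3.13604596e+00 -2.57498313e-03 -1.69729989e+00] [ 0.67772469 -0.52095821 -0.54174086]
```

View pics/s7.png

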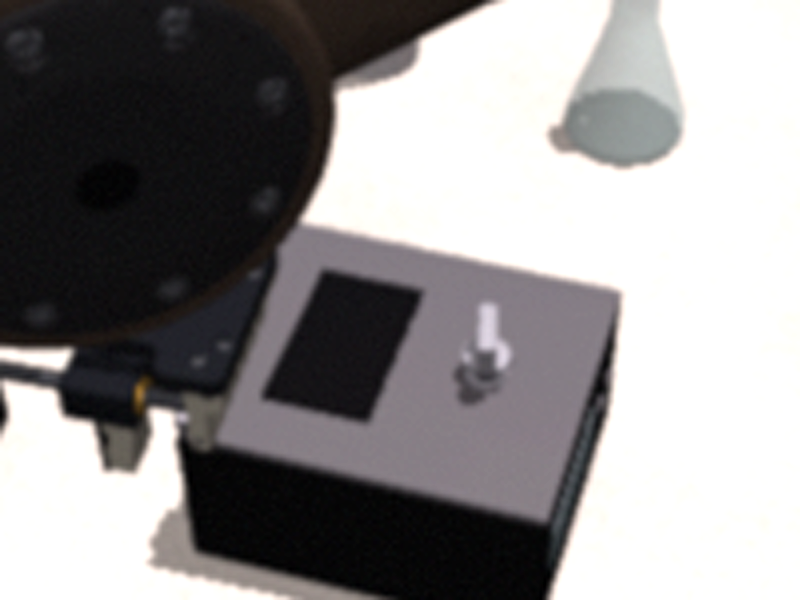

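View pics/t7.png

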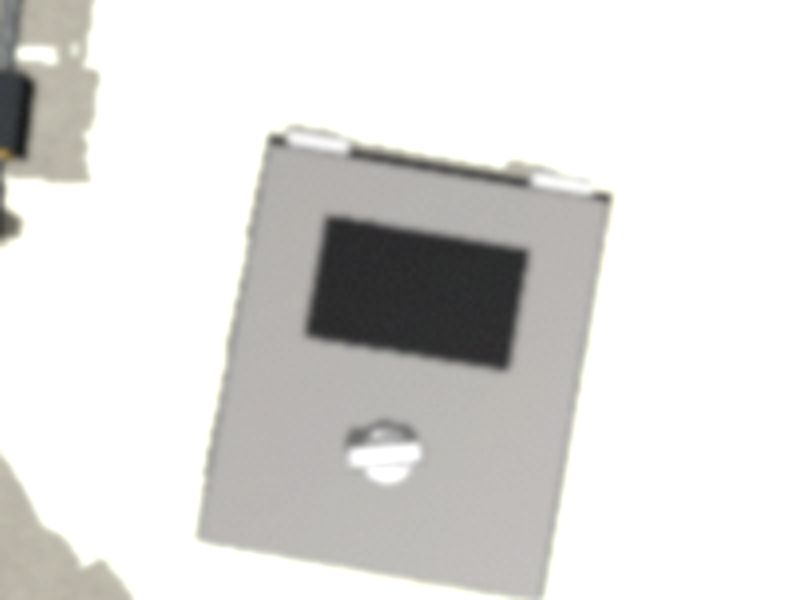

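```bash
cat > ang.py <<'E'
from h import *
im=optics.grab_frame("top");p=np.load("p2.npy")
O=np.array(proj("top",c2w(P,(0,0,.1)))[0]).astype(int)-[100,90]
c=im[O[1]+98:O[1]+126,O[0]+80:O[0]+112].mean(2);print(c.max(),np.median(c))
th=(c.max()+np.median(c))/2
for t in(th,th+15):
    k=(c>t).astype(np.uint8);n,l,st,_=cv2.connectedComponentsWithStats(k);print(st[1:])
cv2.imwrite("pics/wing%d.png"%int(arm.get_state()["t"]*100),cv2.resize(np.clip((c-80)*2.2,0,255).astype(np.uint8),None,fx=16,fy=16,interpolation=cv2.INTER_CUBIC))
E
python3 ang.py; ls pics
```

```text
176.66666666666666 115.66666666666667
[[  8  13  17  10 110]]
[[ 9 14 15  4 45]
 [13 19  8  3 22]]
s2.png
s3.png
s4.png
s5.png
s6.png
s7.png
side0.png
side1.png
sidefit.png
sz.png
t3.png
t7.png
top0.png
top1.png
topfit.png
tz.png
wing1425.png
```

View pics/wing1425.png

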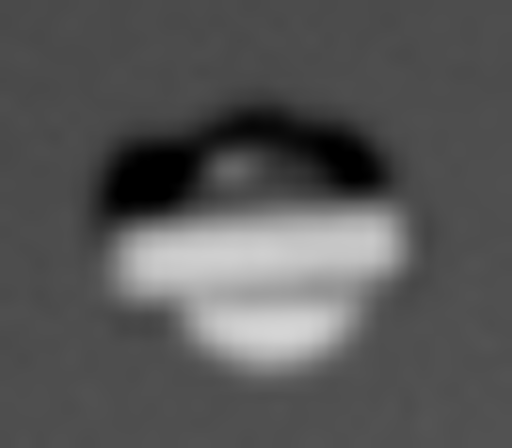

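```bash
python3 - <<'E'
from h import *
O=np.array(proj("top",c2w(P,(0,0,.1)))[0]).astype(int)-[100,90]+[80,98]
m=CM["top"]
def bp(u,v,z=.144):
    px=(np.array([u,v])+.5)/16-.5+O;d=m["R"].T@np.linalg.inv(m["mtx"])@np.r_[px,1];C=-m["R"].T@m["t"];return C+d*(z-C[2])/d[2]
for a,b in(((117,263),(400,241)),((117,225),(395,205)),((117,303),(400,275))):
    d=bp(*a)-bp(*b);y=np.arctan2(d[1],d[0]);print(np.linalg.norm(d),"turn",(-.195-y)%np.pi)
print((bp(117,263)+bp(400,241))/2); s=arm.get_state();print(s["t"],s["force"],s["qd"].round(3))
E
python3 -c "
import cv2
from station import optics
im=optics.grab_frame('top');cv2.imwrite('pics/topend.png',im[:,:,::-1])"
```

```text
0.0325230482072151 turn 1.3183838938120716
0.03194426409249459 turn 1.3242329017253633
0.032573584154290125 turn 1.2972759193096428
[0.56831874 0.01957054 0.144     ]
14.25 [-0.29838851 -0.05148692  0.62859661] [-0.015 -0.029 -0.014  0.005  0.002 -0.001]
```

View pics/topend.png

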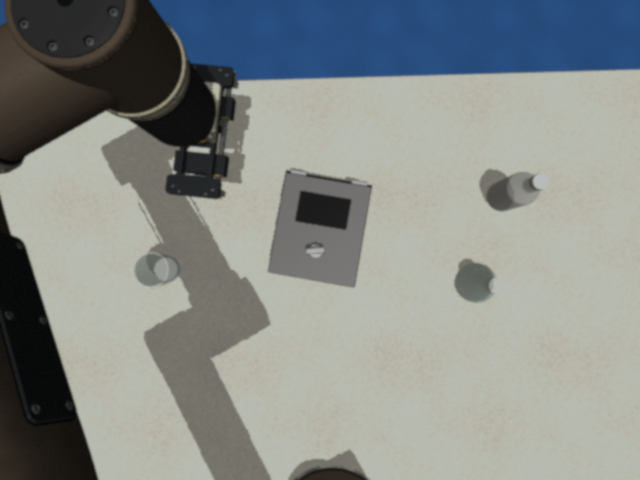

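```bash
python3 -c "
from station import arm
arm.job_done();print(arm.get_state()['t'])"
```

```text
the job is handed in; nothing more can be done
the job is handed in; nothing more can be done
```

The cover is shut, the stud is locked, and I handed the job in at about 14.3 s of the 51 s allowed.

- **Cover:** I pushed it shut with the open fingers and stopped when it would go no farther, at 12.5 N. The pictures then showed it flat on the case with the stud still unlocked.
- **Stud:** I gripped the wing and pushed in small steps. It bottomed about 11.4 mm in, and the force there never read above 12.2 N. I eased back about 1 mm and turned it 1.51 rad clockwise. Then I let go and moved the arm clear.
- **Last checks:**
  - **Turn:** the wing measures 1.30 to 1.32 rad in the top picture about 1.5 s after release. That is above the required 1.22 rad, but at the low end of the notch's stated 1.3 to 1.5 rad.
  - **Glassware:** the flask, bottle and beaker look the same as in the first picture.
  - **Arm:** the force reading is near zero and the arm touches nothing.

The two cameras disagreed by about 2 mm on the stud's position. I corrected this by feel while gripping, with side forces up to about 6 N. I backed off too far once (1.9 mm instead of 1 mm) and corrected it before turning. None of the checks failed.

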